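Second shaker on ice

ROBOT

A 6-joint arm with a two-finger parallel gripper is mounted at the origin on the work surface. World frame = base frame: x ahead of the robot, y to its left, z up, the work surface at z = 0. Lengths are in m, angles in rad, forces in N, time in s.
With the tool pointing down it reaches from about 0.375 to 0.9 m from the base axis. Payload 3.1 kg.
Tool frame: the origin (TCP) lies on the centre line of the jaws, within the pads' length; the fingertips stand 19 mm ahead of it and the grasp point (between the pads) is the TCP; x points along the fingers, z is the direction in which the jaws open and shut, and the axes are right-handed (so a half turn about x gives the same grasp; the last joint's range is limited). The gripper opens to 85 mm and grips with 20 to 120 N. Pads are 22 mm wide; open, the fingers measure 114 mm over their backs; the gripper's body (76 mm by 85 mm) begins 54 mm behind the grasp point. The pads swing forward as they close: fully open they stand 13 mm farther back than shut.
Start: joints at [-1.488, 0.527, 1.433, -0, 1.181, -0.178], TCP at [0.161, -0.604, 0.25] pointing down, gripper open.
Joint ranges: [-3.08, 3.08], [-0.75, 2.2], [0.22, 2.44], [-1.43, 4.57], [0, 2.65], [-2.85, 2.85]. Speed limits (rad/s): [2.79, 2.79, 3.14, 3.14, 3.14, 3.14].

INTERFACE

Orientations are given as a rotation vector (axis times angle).
In Python, from station import observe, read_camera, finish_job, find_in, silhouettes, spot_point gives the robot as it stands. The module is installed in compiled form; this text tells all that it offers.
- The arm moves only by the shell command python3 -m crank 'ROWS' [OPENING] [FORCE]. ROWS is JSON, a list of rows, each an object of numbers: "x", "y", "z": the shift along the tool's x, y, z in m; "rx", "ry", "rz": the turn, a rotation vector about the tool's x, y, z in degrees. In form: [{"x": .., "y": .., "z": .., "rx": .., "ry": .., "rz": ..}, ...]. A call has 1 to 10 rows; each row shifts and turns the commanded pose from where the row before left it, along the tool's axes as they then stand; what a row does not reach is not made up. A row lasts 1/10 s, in which the tool goes at most 50 mm and 8.59 degrees, less where a joint would pass 70% of its speed; a pose out of reach is approached as far as the arm can. A call is refused whole if a number of a shift passes 0.05 or a number of a turn 8.59, either way. A call with a gripper value outside its range is refused whole. OPENING is the finger opening in m, from 0 to 0.0854, set as the call begins (- or left out, the last holds). The fingers move at their own pace and stop on an object; FORCE is the grip in N (left out, the last holds). Time passes only in rows, so rows that do not move let the fingers close. It gives the time, the measured TCP pose, the force and the opening at its end, in the units of the state.
- observe(): the state, without advancing time (a new reading comes with each control period).
- read_camera(name): name is "scene" or "top" or "wrist"; returns a dict with "image" (384x512x3 uint8, blue, green, red), "range_z" (384x512 float32, m along the optical axis (not along the pixel's ray), 0 where there is no reading), "mtx" (3x3 intrinsics, pixels), "k1" (the pictures are not rectified: a ray, as slopes to the right and down, at radius r is drawn at 1 + k1 r^2 times it, then the intrinsics apply), "R" (3x3) and "t" (3): a world point X has camera coordinates R X + t. Camera axes: x right, y down, z forward; pixel columns grow to the right and rows downward; lengths in m; the calibration is good to about 2 mm. A picture is of the moment at which its call begins.
- finish_job(): hands the job in, once; it reports no verdict.
Trained networks look in a picture, given as the dict that the camera call returned (one of the last four; its "shot" number tells which), for a name from the list of things; names that differ only in an ending like _2 or _b are one class to them, and where a whole thing is asked for, a point or a joint stands for the part that bears it (a point fixed in the world has none). Each returns a list of dicts, best first, with "confidence" (0 to 1); they miss things now and then, are a little off and sometimes report something else, mostly with a low value. They report only what shows in the picture. A call takes as long as a camera call. They do not tell look-alikes from the thing itself.
- find_in(picture, query): "bbox" ([left, top, right, bottom] in pixels, round what is visible of it).
- silhouettes(picture, query): "region" (384x512 bool, what is visible of it) and "bbox" ([left, top, right, bottom] in pixels, round what is visible of it).
- spot_point(picture, query): "point" ([row, column] in pixels: a listed point, or the origin of a listed thing).
The state is a dict: "time_s": time; "q": joint angles; "qd": joint speeds; "joint_efforts": joint torques, N m; "ee_pos": TCP position; "eef_rot": TCP orientation; "ft_force": force on the tool from outside, world axes, zero at the start; "ft_torque": the same for the moment, N m; "gripper_width": finger opening in m.
Only numpy, scipy, OpenCV 4.12 (cv2) and the standard library are available. Lean on these libraries where they do the work, as an engineer would, in place of code of your own. Each camera call takes 0.05 s, during which the arm holds its last target. There are 200 camera calls.

TASK

One of the two ice buckets on the bar cart already has a shaker in it; leave that bucket, its open lid, its timer key and its shaker as they are. Set the loose shaker down (do not drop it) upright in the bucket that is still empty, shut that bucket's lid fully, then wind the timer key on that lid clockwise until it stops (it takes several partial turns). Do not knock the other things on the cart about.

Things in the scene. Friction and masses are not known exactly. Their poses are not given: they have to be found in the camera images.
- shaker: small polished steel cocktail shaker that stands loose on the marble at the start: 126 mm tall, body 66 mm across up to 78 mm, sloping shoulder, closed round cap 38 mm across from 98 to 126 mm (grip it by the cap from above), 260 g. Origin: centre of its underside, z up.
- other_shaker: the same kind of shaker, already standing in one of the two ice buckets (it may be either bucket). Origin: centre of its underside.
- bucket_a: one of two identical round aluminium ice buckets fixed on the cart: 144 mm across and 142 mm tall outside, 4 mm wall, inside 126 mm across at the floor and 136 mm at the rim, inner floor 6 mm up. Origin: centre of its underside; its +y axis points to the lid's hinge side. Either bucket can be the empty one.
- lid_a (a joint): hinge of bucket_a's lid in rad: 0 shut, up to 2.3 open (beyond upright, leaning outwards). Stiff: it stays wherever it is left.
- lid_a_hinge (a point): on the hinge axis of lid_a, at the middle: 78 mm from the bucket's axis on its +y side, 144 mm up. Axes move with the lid: x along the hinge axis, -y from the hinge to the free edge, z out of the lid's outer face (up when shut). The lid is a disc 148 mm across and 8 mm thick; its free edge is 152 mm from the hinge.
- lid_a_tab (a point): middle of the flat tab on the free edge of lid_a, on its outer face, 165 mm from the hinge; the tab is 36 mm wide and its end is 183 mm from the hinge. Axes as the hinge point.
- key_a (a joint): turn of the winding key of the spring timer on lid_a, in rad, growing clockwise as seen from above the shut lid: 0 run down, 3.6 fully wound at its stop. It is sprung, but a clutch holds it where it is left.
- key_a_grip (a point): middle of the butterfly winding key in the centre of lid_a's outer face, 26 mm above that face: a brass wing 60 mm long (its x axis), 10 mm thick (y), from 14 to 42 mm above the face, on an 18 mm stem; z is the key's axis, up when the lid is shut (grip point then 178 mm above the marble).
- bucket_b: one of two identical round aluminium ice buckets fixed on the cart: 144 mm across and 142 mm tall outside, 4 mm wall, inside 126 mm across at the floor and 136 mm at the rim, inner floor 6 mm up. Origin: centre of its underside; its +y axis points to the lid's hinge side. Either bucket can be the empty one.
- lid_b (a joint): hinge of bucket_b's lid in rad: 0 shut, up to 2.3 open (beyond upright, leaning outwards). Stiff: it stays wherever it is left.
- lid_b_hinge (a point): on the hinge axis of lid_b, at the middle: 78 mm from the bucket's axis on its +y side, 144 mm up. Axes move with the lid: x along the hinge axis, -y from the hinge to the free edge, z out of the lid's outer face (up when shut). The lid is a disc 148 mm across and 8 mm thick; its free edge is 152 mm from the hinge.
- lid_b_tab (a point): middle of the flat tab on the free edge of lid_b, on its outer face, 165 mm from the hinge; the tab is 36 mm wide and its end is 183 mm from the hinge. Axes as the hinge point.
- key_b (a joint): turn of the winding key of the spring timer on lid_b, in rad, growing clockwise as seen from above the shut lid: 0 run down, 3.6 fully wound at its stop. It is sprung, but a clutch holds it where it is left.
- key_b_grip (a point): middle of the butterfly winding key in the centre of lid_b's outer face, 26 mm above that face: a brass wing 60 mm long (its x axis), 10 mm thick (y), from 14 to 42 mm above the face, on an 18 mm stem; z is the key's axis, up when the lid is shut (grip point then 178 mm above the marble).
- green_bottle: bystander: empty green glass bottle with a stopper, 72 mm across, 262 mm tall. Origin: its underside (centre, or near the middle of a lying thing).
- corkscrew: bystander: lever corkscrew of chrome steel standing upright, 186 mm tall, about 100 mm across its levers. Origin: its underside (centre, or near the middle of a lying thing).
- opener: bystander: flat steel bottle opener lying down, 150 x 36 x 6 mm. Origin: its underside (centre, or near the middle of a lying thing).
- coasters: bystander: stack of round white ceramic coasters, 98 mm across, 32 mm high. Origin: its underside (centre, or near the middle of a lying thing).
- jigger: bystander: steel double-cone jigger standing, 46 mm across, 92 mm tall. Origin: its underside (centre, or near the middle of a lying thing).
- glass: bystander: empty glass tumbler, 76 mm across, 90 mm tall. Origin: its underside (centre, or near the middle of a lying thing).
- spoon: bystander: steel spoon lying down, 200 mm long. Origin: its underside (centre, or near the middle of a lying thing).
Not all that is in view belongs to the job. What is shaped like the other_shaker but purple is not meant.

How it is judged:
On the way, in this order (a step that is already met when the one before it is completed fails the run):
1. the loose shaker stands upright on the floor of the empty bucket, let go (((horizontal distance between other_shaker and bucket_b below 0.06 m and horizontal distance between shaker and bucket_a below 0.045 m and height (world z) of shaker below 0.015 m and angle between shaker's own z axis and vertical below 0.1 rad and contact force between the fingers and shaker below 0.1 N) or (horizontal distance between other_shaker and bucket_a below 0.06 m and horizontal distance between shaker and bucket_b below 0.045 m and height (world z) of shaker below 0.015 m and angle between shaker's own z axis and vertical below 0.1 rad and contact force between the fingers and shaker below 0.1 N))), for 0.2 s.
2. that bucket's lid is shut (((horizontal distance between other_shaker and bucket_b below 0.06 m and value of joint lid_a below 0.06 rad) or (horizontal distance between other_shaker and bucket_a below 0.06 m and value of joint lid_b below 0.06 rad))), for 0.2 s.
3. the timer key on that lid is wound to its stop (((horizontal distance between other_shaker and bucket_b below 0.06 m and value of joint key_a above 3.3 rad) or (horizontal distance between other_shaker and bucket_a below 0.06 m and value of joint key_b above 3.3 rad))), for 0.2 s.
At the end, for the whole second after the job is handed in: loose shaker upright (0.1 rad), released, at rest on the empty bucket's floor (axes within 45 mm), that lid shut (below 0.06 rad), its key above 3.3 of 3.6 rad; other bucket: shaker moved under 30 mm and upright, lid above 1.6 rad, key below 1.0 rad (((horizontal distance between other_shaker and bucket_b below 0.06 m and horizontal distance between shaker and bucket_a below 0.045 m and height (world z) of shaker below 0.015 m and angle between shaker's own z axis and vertical below 0.1 rad and contact force between the fingers and shaker below 0.1 N and value of joint lid_a below 0.06 rad and value of joint key_a above 3.3 rad and value of joint lid_b above 1.6 rad and value of joint key_b below 1 rad) or (horizontal distance between other_shaker and bucket_a below 0.06 m and horizontal distance between shaker and bucket_b below 0.045 m and height (world z) of shaker below 0.015 m and angle between shaker's own z axis and vertical below 0.1 rad and contact force between the fingers and shaker below 0.1 N and value of joint lid_b below 0.06 rad and value of joint key_b above 3.3 rad and value of joint lid_a above 1.6 rad and value of joint key_a below 1 rad)) and linear speed of shaker below 0.02 m/s and distance of other_shaker from where it was at the start of the episode below 0.03 m and angle between other_shaker's own z axis and vertical below 0.1 rad); the robot touches nothing.
It fails at once if the shaker is let go more than 40 mm above the marble over a bucket (dropped in) ((horizontal distance between shaker and bucket_a below 0.06 m or horizontal distance between shaker and bucket_b below 0.06 m) and height (world z) of shaker above 0.04 m and contact force between the fingers and shaker below 0.05 N).
It fails at once if the occupied bucket's lid is pushed below 1.6 rad or its key turned beyond 1.0 rad ((horizontal distance between other_shaker and bucket_b below 0.06 m and (value of joint lid_b below 1.6 rad or value of joint key_b above 1 rad)) or (horizontal distance between other_shaker and bucket_a below 0.06 m and (value of joint lid_a below 1.6 rad or value of joint key_a above 1 rad))).
It fails at once if the shaker that was already on ice is moved by more than 40 mm (distance of other_shaker from where it was at the start of the episode above 0.04 m).
It fails at once if a bystander is moved by more than 40 mm or knocked over (distance of any of green_bottle, corkscrew, opener, coasters, jigger, glass, spoon from where it was at the start of the episode above 0.04 m or angle between any of green_bottle, corkscrew, opener, coasters, jigger, glass, spoon's own z axis and vertical above 0.5 rad).
It also fails if it takes over 72 s, if anything falls off the work surface, if the arm or the gripper's body presses on something with over 40 N, if the wrist force passes 120 N, or if a joint passes its speed limit or range.

## Working session

There is one attempt and no reset: what is moved stays moved. The work goes in short steps, Python scripts to look and compute and a shell command to move; the robot and the scene stay as the last step left them, time stands still between calls to the robot, and variables do not carry over. Pictures are saved under pics/ and viewed, about 8 in all and at most 12, crops included, and the job is handed in when it is done.

```bash
mkdir -p pics; cat > h.py <<'E'
import numpy as np, cv2
from station import *
def ray2w(p,row,col,z=None):
    k=p["mtx"];R=np.array(p["R"]);t=np.array(p["t"])
    d=np.array([(col-k[0][2])/k[0][0],(row-k[1][2])/k[1][1]]);u=d.copy()
    for _ in range(10): u=d/(1+p["k1"]*(u@u))
    v=np.array([u[0],u[1],1.])
    return v,R,t
def at_depth(p,row,col,dz):
    v,R,t=ray2w(p,row,col); return R.T@(v*dz-t)
def at_z(p,row,col,z):
    v,R,t=ray2w(p,row,col); c=-R.T@t; d=R.T@v; return c+d*(z-c[2])/d[2]
def cloud(p):
    r,c=np.mgrid[0:384,0:512]; k=np.array(p["mtx"])
    d=np.stack([(c-k[0,2])/k[0,0],(r-k[1,2])/k[1,1]],-1);u=d.copy()
    for _ in range(10): u=d/(1+p["k1"]*(u**2).sum(-1,keepdims=True))
    z=p["range_z"]; v=np.dstack([u,np.ones(z.shape)])*z[...,None]
    W=(v-np.array(p["t"]))@np.array(p["R"]); W[z<=0]=np.nan
    return W
E
python3 - <<'E'
from h import *
np.set_printoptions(precision=3,suppress=True)
P={n:read_camera(n) for n in("scene","top")}
cv2.imwrite("pics/a.png",np.hstack([cv2.resize(P[n]["image"],(400,300)) for n in P]))
cv2.imwrite("pics/top.png",cv2.resize(P["top"]["image"],(800,600)))
cv2.imwrite("pics/scene.png",cv2.resize(P["scene"]["image"],(800,600)))
for n,p in P.items():
  W=cloud(p)
  for q in ["shaker","bucket_a","lid_a","green_bottle","corkscrew","opener","coasters","jigger","glass","spoon"]:
    for s in silhouettes(p,q)[:4]:
      w=W[s["region"]];w=w[~np.isnan(w[:,0])]
      if len(w): print(n,q,round(s["confidence"],2),np.array(s["bbox"]).astype(int),"med",np.median(w,0),"lo",np.percentile(w,3,axis=0),"hi",np.percentile(w,97,axis=0))
  for q in ["lid_a_hinge","lid_a_tab","key_a_grip"]:
    for s in spot_point(p,q)[:3]:
      r,c=map(int,s["point"]); print(n,q,round(s["confidence"],2),r,c,W[r,c])
print(observe())
E
```

```text
scene shaker 0.96 [110 182 140 222] med [ 0.455 -0.39   0.072] lo [ 0.364 -0.43   0.001] hi [ 0.47  -0.365  0.126]
scene shaker 0.67 [299 124 395 243] med [0.496 0.234 0.129] lo [0.431 0.123 0.017] hi [0.586 0.33  0.277]
scene bucket_a 0.63 [194 141 280 247] med [ 0.542 -0.08   0.112] lo [ 0.445 -0.17   0.003] hi [0.584 0.026 0.283]
scene bucket_a 0.56 [303 125 396 242] med [0.496 0.233 0.128] lo [0.432 0.124 0.016] hi [0.586 0.33  0.276]
scene bucket_a 0.17 [350 127 397 188] med [0.481 0.301 0.22 ] lo [0.42  0.262 0.156] hi [0.544 0.336 0.295]
scene lid_a 0.63 [351 126 397 189] med [0.482 0.301 0.22 ] lo [0.422 0.263 0.159] hi [0.544 0.335 0.294]
scene lid_a 0.59 [252 138 279 197] med [ 0.535 -0.     0.225] lo [ 0.463 -0.023  0.164] hi [0.59  0.036 0.311]
scene green_bottle 0.61 [347 217 386 304] med [0.768 0.219 0.141] lo [0.738 0.195 0.009] hi [0.785 0.253 0.262]
scene corkscrew 0.59 [110 234 148 294] med [ 0.705 -0.335  0.072] lo [ 0.583 -0.381 -0.001] hi [ 0.72  -0.303  0.186]
scene opener 0.44 [261 196 279 214] med [0.433 0.026 0.006] lo [0.385 0.014 0.001] hi [0.468 0.048 0.01
[... 2566 characters left out ...]
[0.395 0.281 0.023]
top spoon 0.47 [125 180 168 229] med [0.477 0.299 0.225] lo [0.42  0.262 0.155] hi [0.541 0.339 0.302]
top lid_a_hinge 0.79 191 263 [ 0.523 -0.024  0.163]
top lid_a_tab 0.88 187 249 [0.523 0.014 0.297]
top key_a_grip 0.55 187 246 [0.521 0.021 0.32 ]
{'time_s': 1.4, 'q': array([-1.489,  0.528,  1.433, -0.   ,  1.181, -0.179]), 'qd': array([0.   , 0.001, 0.   , 0.   , 0.001, 0.001]), 'joint_efforts': array([  0.   , -44.232, -17.841,  -0.   ,   0.001,   0.   ]), 'ee_pos': array([ 0.161, -0.604,  0.25 ]), 'eef_rot': array([ 1.015,  1.321, -1.015]), 'ft_force': array([-0.118, -0.435,  0.54 ]), 'ft_torque': array([-0.018,  0.034, -0.013]), 'gripper_width': 0.08526964509525897}
```

View pics/top.png

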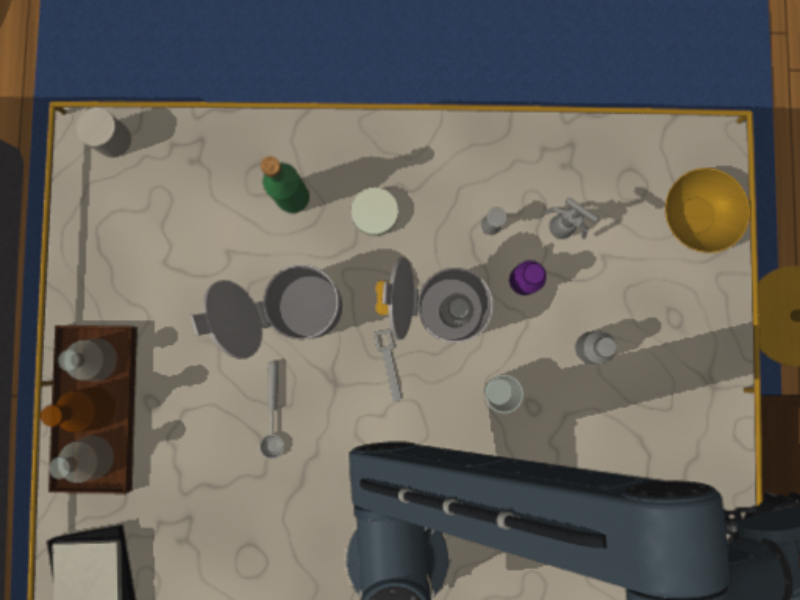

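View pics/scene.png

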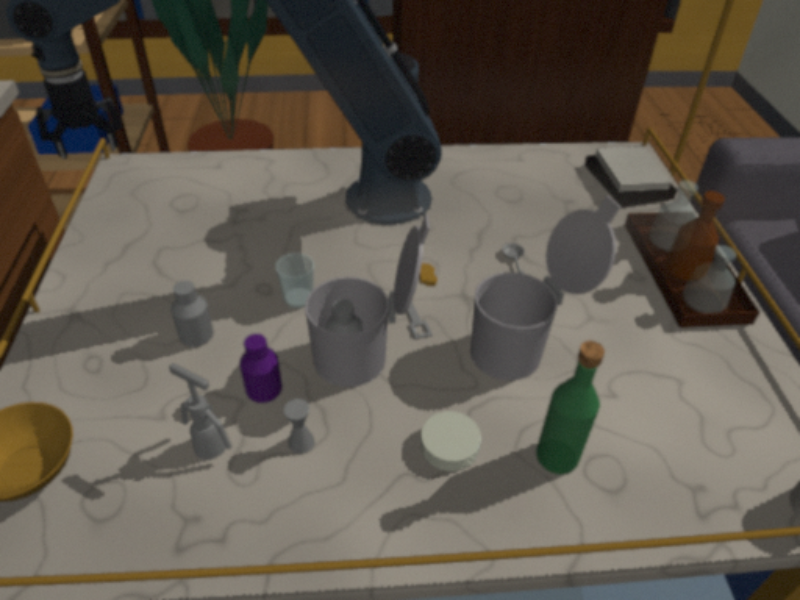

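The top view shows the occupied bucket at about (455,305) px with its lid upright at (400,298). The empty bucket is at (303,303) with its lid leaning left at (233,318). The loose steel shaker is at (598,347), and the purple decoy at (528,277) is to be ignored. Next I'll measure the shaker, the empty bucket's rim and the lid more exactly from both views.

```bash
cat > m.py <<'E'
from h import *
from scipy.optimize import least_squares
np.set_printoptions(precision=3,suppress=True)
def circ(p):
    return least_squares(lambda a:np.hypot(p[:,0]-a[0],p[:,1]-a[1])-a[2],[*p.mean(0)[:2],.06],loss="soft_l1",f_scale=.003).x
def inbox(W,lo,hi):
    w=W.reshape(-1,3); w=w[~np.isnan(w[:,0])]; return w[((w>lo)&(w<hi)).all(1)]
E
python3 - <<'E'
from m import *
P={n:read_camera(n) for n in("scene","top")}
A=[]
for n,p in P.items():
  W=cloud(p)
  rim=inbox(W,[.4,.1,.125],[.62,.29,.15]); print(n,"rim",len(rim),circ(rim),np.percentile(rim[:,2],[50,95]))
  fl=inbox(W,[.4,.1,-.01],[.6,.25,.02]); 
  rimo=inbox(W,[.4,-.2,.125],[.62,-.03,.15]); print(n,"occ rim",len(rimo),circ(rimo))
  cap=inbox(W,[.36,-.46,.105],[.52,-.32,.14]); print(n,"cap",len(cap),cap.mean(0),cap.min(0),cap.max(0))
  body=inbox(W,[.36,-.46,.02],[.52,-.32,.075]); print(n,"body",len(body),circ(body))
  lid=inbox(W,[.38,.24,.17],[.6,.36,.31]); c=lid.mean(0); u,s,v=np.linalg.svd(lid-c); print(n,"lid c",c,"normal",v[2],"s",s,len(lid))
  for q in ["shaker","lid_a_hinge","lid_a_tab","key_a_grip"]:
    for s in spot_point(p,q)[:4]:
      r,c=map(int,s["point"]); print(n,q,round(s["confidence"],2),r,c,W[r,c])
E
```

```text
scene rim 687 [0.518 0.189 0.07 ] [0.137 0.146]
scene occ rim 785 [ 0.515 -0.105  0.069]
scene cap 164 [ 0.444 -0.395  0.121] [ 0.42  -0.417  0.105] [ 0.458 -0.378  0.13 ]
scene body 324 [ 0.436 -0.397  0.033]
scene lid c [0.483 0.303 0.228] normal [ 0.29  -0.852  0.435] s [1.625 1.579 0.083] 1827
scene shaker 0.82 218 126 [ 0.469 -0.389  0.017]
scene lid_a_hinge 0.88 190 249 [ 0.509 -0.032  0.149]
scene lid_a_tab 0.83 145 270 [0.515 0.017 0.302]
scene key_a_grip 0.67 175 270 [0.533 0.019 0.221]
top rim 339 [0.517 0.187 0.07 ] [0.141 0.148]
top occ rim 403 [ 0.519 -0.103  0.066]
top cap 143 [ 0.438 -0.399  0.125] [ 0.422 -0.421  0.108] [ 0.455 -0.381  0.135]
top body 81 [ 0.438 -0.401  0.033]
top lid c [0.477 0.3   0.231] normal [ 0.29  -0.854  0.432] s [1.472 1.368 0.076] 1403
top shaker 0.68 223 379 [ 0.434 -0.381  0.096]
top lid_a_hinge 0.62 193 263 [ 0.517 -0.024  0.171]
top lid_a_tab 0.82 186 248 [0.525 0.016 0.307]
top lid_a_tab 0.2 223 376 [ 0.434 -0.375  0.083]
top key_a_grip 0.51 188 247 [0.519 0.019 0.317]
top key_a_grip 0.48 143 312 [ 0.689 -0.181  0.041]
```

```bash
cat > d.py <<'E'
# usage: go(target xyz, n rows) -> per-row shift in tool axes; prints tool axes
from m import *
from scipy.spatial.transform import Rotation as Rn
def st():
    s=observe(); R=Rn.from_rotvec(s["eef_rot"]).as_matrix()
    print("t",round(s["time_s"],2),"p",s["ee_pos"],"q",s["q"],"F",s["ft_force"],"w",round(s["gripper_width"],4)); print(R)
    return s,R
def to(*T):
    s,R=st(); p=s["ee_pos"]
    for t in T:
        d=R.T@(np.array(t)-p); n=int(np.ceil(np.linalg.norm(d)/.045)); print("to",t,"tool",d,"rows",n,"each",d/n); p=np.array(t)
E
python3 -c "
from d import *
to((.438,-.398,.25),(.438,-.398,.118))"
```

```text
t 1.9 p [ 0.161 -0.604  0.25 ] q [-1.488  0.527  1.433  0.     1.181 -0.178] F [0.87  0.052 0.125] w 0.0854
[[ 0.     0.966  0.258]
 [-0.     0.258 -0.966]
 [-1.     0.     0.   ]]
to (0.438, -0.398, 0.25) tool [ 0.     0.321 -0.127] rows 8 each [ 0.     0.04  -0.016]
to (0.438, -0.398, 0.118) tool [ 0.132 -0.    -0.   ] rows 3 each [ 0.044 -0.    -0.   ]
```

```bash
python3 -m crank '[{"y":0.04,"z":-0.016},{"y":0.04,"z":-0.016},{"y":0.04,"z":-0.016},{"y":0.04,"z":-0.016},{"y":0.04,"z":-0.016},{"y":0.04,"z":-0.016},{"y":0.04,"z":-0.016},{"y":0.041,"z":-0.015},{},{}]' 0.085 60
python3 - <<'E'
from d import *
p=read_camera("wrist"); W=cloud(p); cv2.imwrite("pics/w1.png",p["image"])
cap=inbox(W,[.36,-.46,.105],[.52,-.32,.15]); print("cap",len(cap),cap.mean(0),cap.min(0),cap.max(0),circ(cap))
top=inbox(W,[.36,-.46,.12],[.52,-.32,.15]); print(np.median(top,0),(top.min(0)+top.max(0))/2)
to((.438,-.398,.118))
E
```

```text
invalid input
<stdin>:3: RuntimeWarning: Mean of empty slice.
  ret = um.true_divide(
Traceback (most recent call last):
ValueError: zero-size array to reduction operation minimum which has no identity
```

View pics/w1.png

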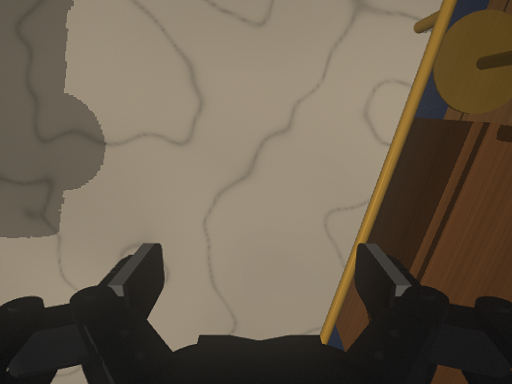

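The wrist view shows bare marble and the fingers, because the move was refused as "invalid input". The likely cause is the empty or partial rows, so I'll send full rows.

```bash
python3 -m crank '[{"x":0,"y":0.04,"z":-0.016,"rx":0,"ry":0,"rz":0},{"x":0,"y":0.04,"z":-0.016,"rx":0,"ry":0,"rz":0},{"x":0,"y":0.04,"z":-0.016,"rx":0,"ry":0,"rz":0},{"x":0,"y":0.04,"z":-0.016,"rx":0,"ry":0,"rz":0},{"x":0,"y":0.04,"z":-0.016,"rx":0,"ry":0,"rz":0},{"x":0,"y":0.04,"z":-0.016,"rx":0,"ry":0,"rz":0},{"x":0,"y":0.04,"z":-0.016,"rx":0,"ry":0,"rz":0},{"x":0,"y":0.041,"z":-0.015,"rx":0,"ry":0,"rz":0},{"x":0,"y":0,"z":0,"rx":0,"ry":0,"rz":0}]' 0.085 60
python3 - <<'E'
from d import *
to((.438,-.398,.118))
p=read_camera("wrist"); W=cloud(p); cv2.imwrite("pics/w2.png",p["image"])
cap=inbox(W,[.36,-.46,.105],[.52,-.32,.15]); print("cap",len(cap))
if len(cap): print(cap.mean(0),cap.min(0),cap.max(0),circ(cap))
E
```

```text
time_s: 2.85
ee_pos: [0.4424, -0.3948, 0.2505]
eef_rot: [1.012, 1.323, -1.009]
ft_force: [-1.6, -0.2, 0.0]
gripper_width: 0.0846
t 2.85 p [ 0.442 -0.395  0.25 ] q [-0.918  0.484  1.516  0.002  1.142  0.385] F [-1.568 -0.236  0.017] w 0.0846
[[ 0.002  0.965  0.264]
 [ 0.001  0.264 -0.965]
 [-1.     0.002 -0.   ]]
to (0.438, -0.398, 0.118) tool [ 0.132 -0.005  0.002] rows 3 each [ 0.044 -0.002  0.001]
cap 1818
[ 0.438 -0.399  0.125] [ 0.417 -0.418  0.105] [ 0.455 -0.38   0.128] [ 0.438 -0.399  0.014]
```

```bash
python3 -m crank '[{"x":0.03,"y":-0.005,"z":0.002,"rx":0,"ry":0,"rz":0},{"x":0.03,"y":0,"z":0,"rx":0,"ry":0,"rz":0},{"x":0.03,"y":0,"z":0,"rx":0,"ry":0,"rz":0},{"x":0.025,"y":0,"z":0,"rx":0,"ry":0,"rz":0},{"x":0.015,"y":0,"z":0,"rx":0,"ry":0,"rz":0},{"x":0,"y":0,"z":0,"rx":0,"ry":0,"rz":0}]'
python3 -m crank '[{"x":0,"y":0,"z":0,"rx":0,"ry":0,"rz":0},{"x":0,"y":0,"z":0,"rx":0,"ry":0,"rz":0},{"x":0,"y":0,"z":0,"rx":0,"ry":0,"rz":0},{"x":0,"y":0,"z":0,"rx":0,"ry":0,"rz":0},{"x":0,"y":0,"z":0,"rx":0,"ry":0,"rz":0},{"x":0,"y":0,"z":0,"rx":0,"ry":0,"rz":0},{"x":0,"y":0,"z":0,"rx":0,"ry":0,"rz":0},{"x":0,"y":0,"z":0,"rx":0,"ry":0,"rz":0}]' 0.02 60
python3 -m crank '[{"x":-0.02,"y":0,"z":0,"rx":0,"ry":0,"rz":0},{"x":-0.03,"y":0,"z":0,"rx":0,"ry":0,"rz":0},{"x":-0.04,"y":0,"z":0,"rx":0,"ry":0,"rz":0},{"x":-0.04,"y":0,"z":0,"rx":0,"ry":0,"rz":0},{"x":0,"y":0,"z":0,"rx":0,"ry":0,"rz":0}]'
python3 -c "
from d import *
to((.395,-.25,.36),(.385,.10,.36),(.517,.188,.36),(.517,.188,.30),(.517,.188,.13))
p=read_camera('wrist');cv2.imwrite('pics/w3.png',p['image'])"
```

```text
time_s: 3.5
ee_pos: [0.4322, -0.4013, 0.1179]
eef_rot: [1.018, 1.326, -1.016]
ft_force: [0.1, 0.1, 0.5]
gripper_width: 0.0844
time_s: 4.3
ee_pos: [0.4346, -0.4017, 0.1218]
eef_rot: [1.014, 1.32, -1.015]
ft_force: [-0.1, 1.6, 6.4]
gripper_width: 0.0359
time_s: 4.8
ee_pos: [0.4366, -0.4044, 0.2563]
eef_rot: [1.01, 1.308, -1.016]
ft_force: [2.0, -1.0, -2.9]
gripper_width: 0.0363
t 4.8 p [ 0.437 -0.404  0.256] q [-0.935  0.475  1.513 -0.     1.14   0.375] F [ 2.025 -1.031 -2.943] w 0.0363
[[ 0.008  0.966  0.258]
 [-0.011  0.258 -0.966]
 [-1.     0.005  0.012]]
to (0.395, -0.25, 0.36) tool [-0.106  0.    -0.159] rows 5 each [-0.021  0.    -0.032]
to (0.385, 0.1, 0.36) tool [-0.004  0.081 -0.341] rows 8 each [-0.     0.01  -0.043]
to (0.517, 0.188, 0.36) tool [ 0.     0.15  -0.051] rows 4 each [ 0.     0.038 -0.013]
to (0.517, 0.188, 0.3) tool [ 0.06  -0.    -0.001] rows 2 each [ 0.03 -0.   -0.  ]
to (0.517, 0.188, 0.13) tool [ 0.17  -0.001 -0.002] rows 4 each [ 0.042 -0.    -0.001]
```

View pics/w3.png

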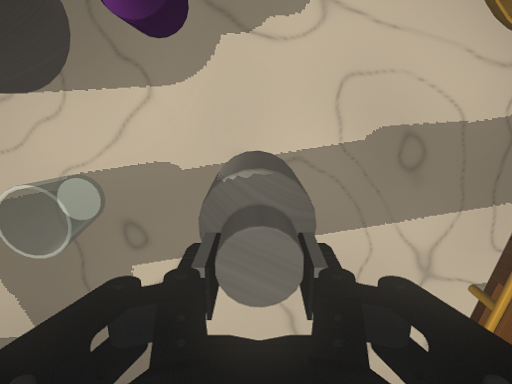

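The shaker is held by its cap, centred between the pads at about (260,265) px. I'll carry it at about z 0.43, behind and above the occupied lid.

```bash
python3 -m crank '[{"x":-0.035,"y":0.004,"z":-0.031,"rx":0,"ry":0,"rz":0},{"x":-0.035,"y":0.004,"z":-0.031,"rx":0,"ry":0,"rz":0},{"x":-0.035,"y":0.004,"z":-0.031,"rx":0,"ry":0,"rz":0},{"x":-0.035,"y":0.004,"z":-0.031,"rx":0,"ry":0,"rz":0},{"x":-0.035,"y":0.003,"z":-0.031,"rx":0,"ry":0,"rz":0},{"x":0,"y":0,"z":0,"rx":0,"ry":0,"rz":0}]'
python3 -m crank '[{"x":0,"y":0.0107,"z":-0.042,"rx":0,"ry":0,"rz":0},{"x":0,"y":0.0107,"z":-0.042,"rx":0,"ry":0,"rz":0},{"x":0,"y":0.0107,"z":-0.042,"rx":0,"ry":0,"rz":0},{"x":0,"y":0.0107,"z":-0.042,"rx":0,"ry":0,"rz":0},{"x":0,"y":0.0107,"z":-0.042,"rx":0,"ry":0,"rz":0},{"x":0,"y":0.0107,"z":-0.042,"rx":0,"ry":0,"rz":0},{"x":0,"y":0.0107,"z":-0.042,"rx":0,"ry":0,"rz":0},{"x":0,"y":0.0107,"z":-0.042,"rx":0,"ry":0,"rz":0},{"x":0,"y":0,"z":0,"rx":0,"ry":0,"rz":0}]'
python3 -c "
from d import *
to((.517,.188,.43),(.517,.188,.29),(.517,.188,.13))"
```

```text
time_s: 5.45
ee_pos: [0.4128, -0.244, 0.4283]
eef_rot: [1.013, 1.318, -1.011]
ft_force: [-0.6, -1.8, -2.6]
gripper_width: 0.036
time_s: 6.35
ee_pos: [0.407, 0.1042, 0.4226]
eef_rot: [1.009, 1.331, -1.011]
ft_force: [-0.0, -0.7, -3.2]
gripper_width: 0.0362
t 6.35 p [0.407 0.104 0.423] q [-0.019  0.054  1.639  0.003  1.454  1.283] F [-0.042 -0.693 -3.242] w 0.0362
[[-0.006  0.964  0.265]
 [ 0.003  0.265 -0.964]
 [-1.    -0.005 -0.004]]
to (0.517, 0.188, 0.43) tool [-0.008  0.128 -0.052] rows 4 each [-0.002  0.032 -0.013]
to (0.517, 0.188, 0.29) tool [0.14  0.001 0.001] rows 4 each [0.035 0.    0.   ]
to (0.517, 0.188, 0.13) tool [0.16  0.001 0.001] rows 4 each [0.04 0.   0.  ]
```

```bash
python3 -m crank '[{"x":0,"y":0.032,"z":-0.013,"rx":0,"ry":0,"rz":0},{"x":0,"y":0.032,"z":-0.013,"rx":0,"ry":0,"rz":0},{"x":0,"y":0.032,"z":-0.013,"rx":0,"ry":0,"rz":0},{"x":0,"y":0.032,"z":-0.013,"rx":0,"ry":0,"rz":0},{"x":0.03,"y":0,"z":0,"rx":0,"ry":0,"rz":0},{"x":0.04,"y":0,"z":0,"rx":0,"ry":0,"rz":0},{"x":0.04,"y":0,"z":0,"rx":0,"ry":0,"rz":0},{"x":0.02,"y":0,"z":0,"rx":0,"ry":0,"rz":0},{"x":0,"y":0,"z":0,"rx":0,"ry":0,"rz":0}]'
python3 - <<'E'
from d import *
for n in("wrist","scene","top"):
    p=read_camera(n);W=cloud(p);cv2.imwrite(f"pics/d_{n}.png",p["image"])
    rim=inbox(W,[.4,.1,.125],[.62,.29,.15])
    if len(rim)>30: print(n,len(rim),circ(rim))
    b=inbox(W,[.44,.12,.185],[.6,.235,.245])
    if n!="wrist" and len(b)>30: print("body",len(b),b.min(0),b.max(0),circ(b))
to((.517,.188,.128))
E
```

```text
time_s: 7.25
ee_pos: [0.5157, 0.1814, 0.289]
eef_rot: [1.008, 1.331, -1.026]
ft_force: [-0.1, 0.2, -3.0]
gripper_width: 0.0361
wrist 3674 [0.516 0.188 0.069]
scene 561 [0.517 0.189 0.07 ]
body 435 [0.509 0.151 0.185] [0.557 0.214 0.245] [0.52  0.185 0.033]
top 193 [0.518 0.188 0.071]
body 33 [0.495 0.149 0.187] [0.527 0.166 0.244] [0.522 0.182 0.031]
t 7.4 p [0.52  0.183 0.295] q [ 0.135  0.376  1.566 -0.     1.2    1.446] F [ 0.599 -0.334 -2.65 ] w 0.036
[[ 0.001  0.966  0.257]
 [-0.     0.257 -0.966]
 [-1.     0.     0.   ]]
to (0.517, 0.188, 0.128) tool [ 0.167 -0.001 -0.006] rows 4 each [ 0.042 -0.    -0.002]
```

View pics/d_scene.png

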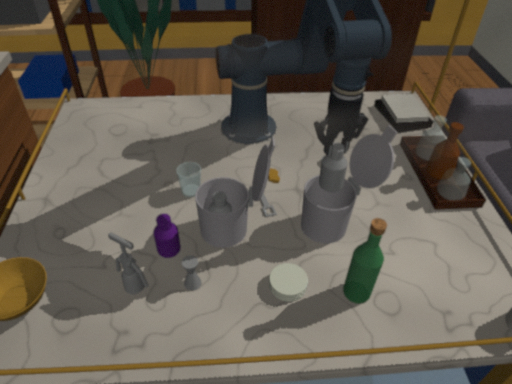

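The shaker hangs upright over the empty bucket at about (335,165) px, and its body axis agrees with the bucket axis to 5 mm. I'll lower it, slowing near the floor.

```bash
python3 -m crank '[{"x":0.03,"y":0,"z":-0.005,"rx":0,"ry":0,"rz":0},{"x":0.035,"y":0,"z":0,"rx":0,"ry":0,"rz":0},{"x":0.035,"y":0,"z":0,"rx":0,"ry":0,"rz":0},{"x":0.03,"y":0,"z":0,"rx":0,"ry":0,"rz":0},{"x":0.02,"y":0,"z":0,"rx":0,"ry":0,"rz":0},{"x":0.01,"y":0,"z":0,"rx":0,"ry":0,"rz":0},{"x":0,"y":0,"z":0,"rx":0,"ry":0,"rz":0},{"x":0,"y":0,"z":0,"rx":0,"ry":0,"rz":0}]'
python3 -m crank '[{"x":0.002,"y":0,"z":0,"rx":0,"ry":0,"rz":0},{"x":0.002,"y":0,"z":0,"rx":0,"ry":0,"rz":0},{"x":0,"y":0,"z":0,"rx":0,"ry":0,"rz":0}]'
python3 -m crank '[{"x":0.002,"y":0,"z":0,"rx":0,"ry":0,"rz":0},{"x":0,"y":0,"z":0,"rx":0,"ry":0,"rz":0}]'
```

```text
time_s: 8.2
ee_pos: [0.5192, 0.188, 0.1367]
eef_rot: [1.017, 1.319, -1.013]
ft_force: [0.4, 0.1, -2.3]
gripper_width: 0.0359
time_s: 8.5
ee_pos: [0.5179, 0.1879, 0.1318]
eef_rot: [1.015, 1.321, -1.014]
ft_force: [0.0, -0.0, -2.8]
gripper_width: 0.0362
time_s: 8.7
ee_pos: [0.5176, 0.1879, 0.1292]
eef_rot: [1.015, 1.322, -1.015]
ft_force: [-0.2, -0.8, -3.2]
gripper_width: 0.0365
```

```bash
python3 -m crank '[{"x":0.002,"y":0,"z":0,"rx":0,"ry":0,"rz":0},{"x":0,"y":0,"z":0,"rx":0,"ry":0,"rz":0}]'
python3 -m crank '[{"x":0.001,"y":0,"z":0,"rx":0,"ry":0,"rz":0},{"x":0,"y":0,"z":0,"rx":0,"ry":0,"rz":0}]'
python3 -m crank '[{"x":0.001,"y":0,"z":0,"rx":0,"ry":0,"rz":0},{"x":0,"y":0,"z":0,"rx":0,"ry":0,"rz":0}]'
```

```text
time_s: 8.9
ee_pos: [0.5181, 0.188, 0.1278]
eef_rot: [1.016, 1.321, -1.014]
ft_force: [-0.7, 0.2, 2.2]
gripper_width: 0.0362
time_s: 9.1
ee_pos: [0.5184, 0.1882, 0.1278]
eef_rot: [1.016, 1.32, -1.013]
ft_force: [-1.0, 0.7, 7.1]
gripper_width: 0.0357
time_s: 9.3
ee_pos: [0.5186, 0.1883, 0.1277]
eef_rot: [1.017, 1.319, -1.013]
ft_force: [-1.8, 1.7, 13.5]
gripper_width: 0.0364
```

```bash
python3 -m crank '[{"x":-0.001,"y":0,"z":0,"rx":0,"ry":0,"rz":0},{"x":-0.001,"y":0,"z":0,"rx":0,"ry":0,"rz":0},{"x":0,"y":0,"z":0,"rx":0,"ry":0,"rz":0},{"x":0,"y":0,"z":0,"rx":0,"ry":0,"rz":0},{"x":0,"y":0,"z":0,"rx":0,"ry":0,"rz":0},{"x":0,"y":0,"z":0,"rx":0,"ry":0,"rz":0}]' 0.062
python3 -m crank '[{"x":-0.01,"y":0,"z":0,"rx":0,"ry":0,"rz":0},{"x":-0.02,"y":0,"z":0,"rx":0,"ry":0,"rz":0},{"x":-0.04,"y":0,"z":0,"rx":0,"ry":0,"rz":0},{"x":-0.045,"y":0,"z":0,"rx":0,"ry":0,"rz":0},{"x":-0.045,"y":0,"z":0,"rx":0,"ry":0,"rz":0},{"x":-0.045,"y":0,"z":0,"rx":0,"ry":0,"rz":0},{"x":-0.045,"y":0,"z":0,"rx":0,"ry":0,"rz":0},{"x":-0.03,"y":0,"z":0,"rx":0,"ry":0,"rz":0},{"x":0,"y":0,"z":0,"rx":0,"ry":0,"rz":0}]'
python3 - <<'E'
from d import *
p=read_camera("wrist");W=cloud(p);cv2.imwrite("pics/rel.png",p["image"])
cap=inbox(W,[.46,.12,.118],[.57,.25,.15]);cap=cap[np.hypot(cap[:,0]-.517,cap[:,1]-.188)<.045]; print("cap",len(cap),(cap.min(0)+cap.max(0))/2,cap.max(0))
to((.452,.380,.40),(.452,.380,.295))
E
```

```text
time_s: 9.9
ee_pos: [0.5176, 0.1878, 0.1271]
eef_rot: [1.015, 1.322, -1.015]
ft_force: [-0.8, 1.1, -0.4]
gripper_width: 0.0619
time_s: 10.8
ee_pos: [0.5197, 0.1882, 0.4137]
eef_rot: [1.021, 1.312, -1.006]
ft_force: [-0.6, -0.3, 0.5]
gripper_width: 0.0619
cap 698 [0.52  0.191 0.127] [0.538 0.209 0.134]
t 10.85 p [0.518 0.188 0.411] q [0.145 0.275 1.394 0.    1.466 1.455] F [-0.762 -0.684 -0.037] w 0.0621
[[ 0.007  0.966  0.258]
 [ 0.001  0.258 -0.966]
 [-1.     0.007  0.001]]
to (0.452, 0.38, 0.4) tool [ 0.01  -0.015 -0.203] rows 5 each [ 0.002 -0.003 -0.041]
to (0.452, 0.38, 0.295) tool [ 0.105 -0.001 -0.   ] rows 3 each [ 0.035 -0.    -0.   ]
```

View pics/rel.png

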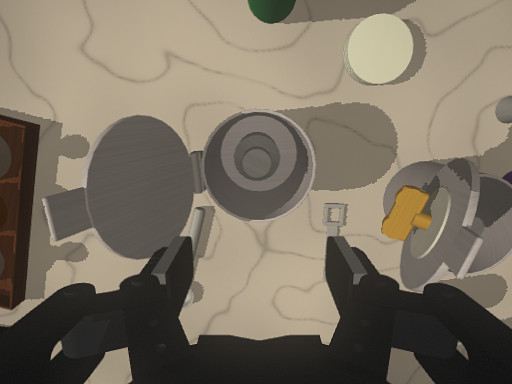

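The shaker stands upright in the middle of the bucket at (257,160) px, with its cap top at z 0.132 m as expected. The open lid is on the left and its tab is at (65,215) px. Now I'll go behind the lid with closed fingers.

```bash
python3 -m crank '[{"x":0,"y":-0.003,"z":-0.041,"rx":0,"ry":0,"rz":0},{"x":0,"y":-0.003,"z":-0.041,"rx":0,"ry":0,"rz":0},{"x":0,"y":-0.003,"z":-0.041,"rx":0,"ry":0,"rz":0},{"x":0,"y":-0.003,"z":-0.041,"rx":0,"ry":0,"rz":0},{"x":0,"y":-0.003,"z":-0.041,"rx":0,"ry":0,"rz":0},{"x":0,"y":0,"z":0,"rx":0,"ry":0,"rz":0},{"x":0,"y":0,"z":0,"rx":0,"ry":0,"rz":0}]' 0.0
python3 -m crank '[{"x":0.03,"y":0,"z":0,"rx":0,"ry":0,"rz":0},{"x":0.03,"y":0,"z":0,"rx":0,"ry":0,"rz":0},{"x":0.03,"y":0,"z":0,"rx":0,"ry":0,"rz":0},{"x":0.025,"y":0,"z":0,"rx":0,"ry":0,"rz":0},{"x":0,"y":0,"z":0,"rx":0,"ry":0,"rz":0}]'
python3 -c "
from d import *
p=read_camera('scene');q=read_camera('top')
cv2.imwrite('pics/beh.png',np.hstack([cv2.resize(p['image'][60:260,230:480],(400,320)),cv2.resize(q['image'][120:280,80:280],(400,320))]))
to((.452,.380,.295),(.511,.205,.295))"
```

```text
time_s: 11.55
ee_pos: [0.4492, 0.3822, 0.4057]
eef_rot: [1.01, 1.323, -1.016]
ft_force: [-0.8, 0.4, 0.4]
gripper_width: 0.0001
time_s: 12.05
ee_pos: [0.4486, 0.3789, 0.2879]
eef_rot: [1.009, 1.324, -1.026]
ft_force: [0.6, 0.1, -0.7]
gripper_width: 0.0
t 12.15 p [0.451 0.381 0.292] q [ 0.512  0.436  1.472 -0.     1.235  1.824] F [-0.241  0.578  0.144] w 0.0002
[[-0.001  0.967  0.256]
 [-0.001  0.256 -0.967]
 [-1.    -0.001  0.001]]
to (0.452, 0.38, 0.295) tool [-0.003  0.001  0.001] rows 1 each [-0.003  0.001  0.001]
to (0.511, 0.205, 0.295) tool [0.    0.012 0.184] rows 5 each [0.    0.002 0.037]
```

View pics/beh.png

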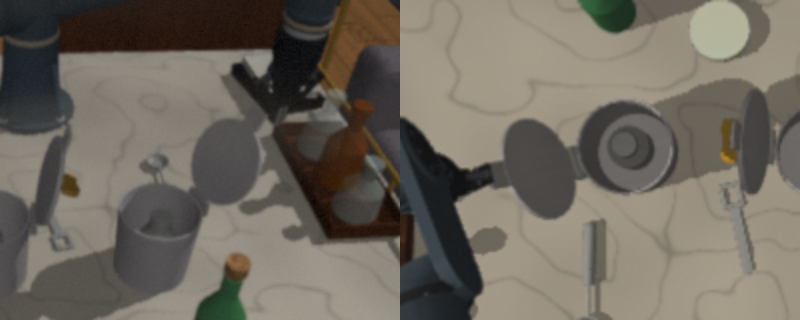

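The closed fingers are just behind the tab, at about (485,180) px in the right-hand crop. Now I'll push the lid over.

```bash
python3 -m crank '[{"x":-0.003,"y":0.001,"z":0.015,"rx":0,"ry":0,"rz":0},{"x":0,"y":0.001,"z":0.015,"rx":0,"ry":0,"rz":0},{"x":0,"y":0.001,"z":0.015,"rx":0,"ry":0,"rz":0},{"x":0,"y":0.001,"z":0.015,"rx":0,"ry":0,"rz":0}]'
python3 -m crank '[{"x":0,"y":0.001,"z":0.015,"rx":0,"ry":0,"rz":0},{"x":0,"y":0.001,"z":0.015,"rx":0,"ry":0,"rz":0},{"x":0,"y":0.001,"z":0.015,"rx":0,"ry":0,"rz":0}]'
python3 -m crank '[{"x":0,"y":0.001,"z":0.015,"rx":0,"ry":0,"rz":0},{"x":0,"y":0.001,"z":0.015,"rx":0,"ry":0,"rz":0},{"x":0,"y":0.001,"z":0.015,"rx":0,"ry":0,"rz":0},{"x":0,"y":0.001,"z":0.015,"rx":0,"ry":0,"rz":0},{"x":0,"y":0,"z":0,"rx":0,"ry":0,"rz":0}]'
python3 -c "
from d import *
p=read_camera('scene');q=read_camera('top')
for c in (p,q):
  W=cloud(c);l=inbox(W,[.44,.1,.18],[.6,.36,.27]);print(len(l),l.mean(0),np.linalg.svd(l-l.mean(0))[2][2])
cv2.imwrite('pics/beh2.png',np.hstack([cv2.resize(p['image'][60:260,230:480],(400,320)),cv2.resize(q['image'][120:280,80:280],(400,320))]))
st()"
```

```text
time_s: 12.55
ee_pos: [0.4707, 0.3263, 0.2998]
eef_rot: [1.023, 1.322, -1.009]
ft_force: [-10.6, 7.4, 31.2]
gripper_width: 0.0001
time_s: 12.85
ee_pos: [0.4861, 0.2832, 0.307]
eef_rot: [1.024, 1.315, -1.003]
ft_force: [-15.2, -1.0, 48.6]
gripper_width: -0.0005
time_s: 13.35
ee_pos: [0.5038, 0.2229, 0.2948]
eef_rot: [1.015, 1.32, -1.019]
ft_force: [-0.5, 0.9, 0.5]
gripper_width: 0.0002
631 [0.513 0.239 0.229] [ 0.265 -0.8   -0.539]
89 [0.462 0.221 0.249] [-0.516  0.393  0.761]
t 13.45 p [0.503 0.225 0.294] q [ 0.217  0.378  1.565 -0.     1.202  1.528] F [ 0.057  0.737 -0.754] w 0.0
[[-0.002  0.967  0.257]
 [-0.001  0.257 -0.967]
 [-1.    -0.003  0.   ]]
```

View pics/beh2.png

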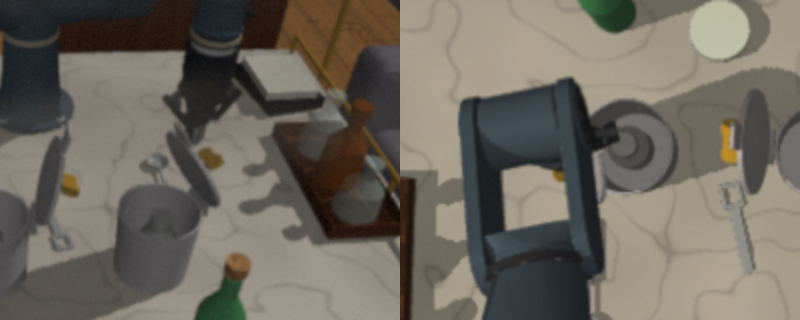

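The lid is now past vertical at about 1 rad, and the fingers are behind its outer face at about (195,125) px in the left crop. I'll follow the arc down onto the tab.

```bash
python3 -m crank '[{"x":0,"y":0.001,"z":0.015,"rx":0,"ry":0,"rz":0},{"x":0,"y":0.001,"z":0.015,"rx":0,"ry":0,"rz":0},{"x":0,"y":0.001,"z":0.015,"rx":0,"ry":0,"rz":0},{"x":0,"y":0.001,"z":0.015,"rx":0,"ry":0,"rz":0}]'
python3 -m crank '[{"x":0.01,"y":0.001,"z":0.01,"rx":0,"ry":0,"rz":0},{"x":0.01,"y":0.001,"z":0.01,"rx":0,"ry":0,"rz":0}]'
python3 -m crank '[{"x":0.01,"y":0.001,"z":0.01,"rx":0,"ry":0,"rz":0},{"x":0.01,"y":0.001,"z":0.01,"rx":0,"ry":0,"rz":0}]'
python3 -c "
from d import *
p=read_camera('scene')
cv2.imwrite('pics/beh3.png',cv2.resize(p['image'][60:260,230:480],(500,400)))
s,R=st();d=s['ee_pos'][:2]-[.492,.262];print('s',d@[-.322,.947],'lat',d@[.947,.322],'tip',s['ee_pos'][2]-.019)"
```

```text
time_s: 13.85
ee_pos: [0.5232, 0.1672, 0.2952]
eef_rot: [1.015, 1.321, -1.015]
ft_force: [-0.7, 0.7, 0.4]
gripper_width: -0.0002
time_s: 14.05
ee_pos: [0.5308, 0.1483, 0.275]
eef_rot: [1.016, 1.32, -1.015]
ft_force: [-0.1, -0.3, 0.6]
gripper_width: 0.0004
time_s: 14.25
ee_pos: [0.5368, 0.1302, 0.2539]
eef_rot: [1.015, 1.323, -1.016]
ft_force: [0.4, 1.5, 0.1]
gripper_width: -0.0002
t 14.3 p [0.537 0.129 0.252] q [ 0.034  0.428  1.612 -0.001  1.105  1.345] F [-0.226 -1.719 -1.024] w -0.0
[[-0.004  0.966  0.257]
 [-0.001  0.257 -0.966]
 [-1.    -0.004  0.   ]]
s -0.14053341412085898 lat -0.0006389897478934032 tip 0.23331584007498737
```

View pics/beh3.png

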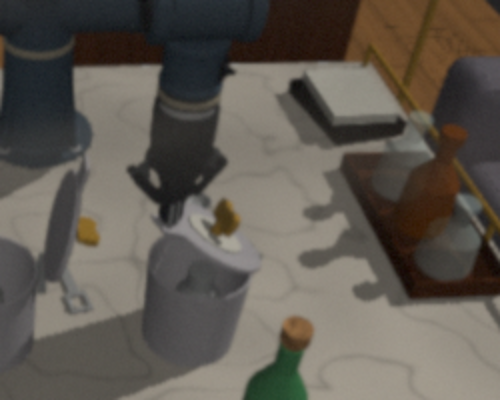

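The lid is down to about 0.5 rad, with the fingertip on the tab at about (170,212) px. I'll press it shut.

```bash
python3 -m crank '[{"x":0.012,"y":0,"z":0.005,"rx":0,"ry":0,"rz":0},{"x":0.012,"y":0,"z":0.005,"rx":0,"ry":0,"rz":0},{"x":0.012,"y":0,"z":0.005,"rx":0,"ry":0,"rz":0},{"x":0.012,"y":0,"z":0.005,"rx":0,"ry":0,"rz":0},{"x":0.012,"y":0,"z":0.002,"rx":0,"ry":0,"rz":0},{"x":0.01,"y":0,"z":0,"rx":0,"ry":0,"rz":0},{"x":0,"y":0,"z":0,"rx":0,"ry":0,"rz":0}]'
python3 -m crank '[{"x":0.005,"y":0,"z":0,"rx":0,"ry":0,"rz":0},{"x":0.005,"y":0,"z":0,"rx":0,"ry":0,"rz":0},{"x":0,"y":0,"z":0,"rx":0,"ry":0,"rz":0}]'
python3 -m crank '[{"x":0.003,"y":0,"z":0,"rx":0,"ry":0,"rz":0},{"x":0,"y":0,"z":0,"rx":0,"ry":0,"rz":0}]'
```

```text
time_s: 15.0
ee_pos: [0.5415, 0.1097, 0.1835]
eef_rot: [1.014, 1.325, -1.017]
ft_force: [0.6, 1.1, 0.4]
gripper_width: 0.0003
time_s: 15.3
ee_pos: [0.5424, 0.1098, 0.1749]
eef_rot: [1.015, 1.322, -1.015]
ft_force: [0.7, -0.0, -0.1]
gripper_width: -0.0
time_s: 15.5
ee_pos: [0.5426, 0.1097, 0.1722]
eef_rot: [1.015, 1.321, -1.015]
ft_force: [-0.2, -0.1, -0.4]
gripper_width: 0.0001
```

```bash
python3 -m crank '[{"x":0.002,"y":0,"z":0,"rx":0,"ry":0,"rz":0},{"x":0,"y":0,"z":0,"rx":0,"ry":0,"rz":0}]'
python3 -m crank '[{"x":0.002,"y":0,"z":0,"rx":0,"ry":0,"rz":0},{"x":0,"y":0,"z":0,"rx":0,"ry":0,"rz":0}]'
python3 -m crank '[{"x":0.002,"y":0,"z":0,"rx":0,"ry":0,"rz":0},{"x":0,"y":0,"z":0,"rx":0,"ry":0,"rz":0}]'
```

```text
time_s: 15.7
ee_pos: [0.5429, 0.1097, 0.171]
eef_rot: [1.015, 1.321, -1.014]
ft_force: [-1.6, -0.1, 4.1]
gripper_width: 0.0
time_s: 15.9
ee_pos: [0.543, 0.1097, 0.1708]
eef_rot: [1.015, 1.32, -1.014]
ft_force: [-4.8, -1.1, 15.1]
gripper_width: 0.0001
time_s: 16.1
ee_pos: [0.543, 0.1097, 0.1706]
eef_rot: [1.015, 1.319, -1.013]
ft_force: [-6.9, 0.0, 26.5]
gripper_width: -0.0
```

```bash
python3 -m crank '[{"x":-0.03,"y":0,"z":0,"rx":0,"ry":0,"rz":0},{"x":-0.045,"y":0,"z":0,"rx":0,"ry":0,"rz":0},{"x":-0.045,"y":0,"z":0,"rx":0,"ry":0,"rz":0},{"x":-0.04,"y":0,"z":-0.02,"rx":0,"ry":0,"rz":0},{"x":-0.035,"y":-0.002,"z":-0.03,"rx":0,"ry":0,"rz":0},{"x":0,"y":-0.003,"z":-0.03,"rx":0,"ry":0,"rz":0},{"x":0,"y":0,"z":0,"rx":0,"ry":0,"rz":0}]' 0.06
python3 - <<'E'
from d import *
P=[read_camera(n) for n in("wrist","scene","top")]
cv2.imwrite("pics/key.png",P[0]["image"])
for p in P:
    W=cloud(p)
    k=inbox(W,[.46,.13,.172],[.575,.245,.205])
    if len(k)>20:
        c=(k.min(0)+k.max(0))/2; u,s,v=np.linalg.svd(k[:,:2]-k[:,:2].mean(0),full_matrices=False)
        print("key",len(k),k.mean(0),"mid",c,"zmax",k[:,2].max(),"dir",v[0],"len",np.ptp((k[:,:2])@v[0]),np.ptp((k[:,:2])@v[1]), "rect",cv2.minAreaRect((k[:,:2]*1000).astype(np.float32)))
    l=inbox(W,[.44,.11,.14],[.6,.26,.165])
    if len(l)>50: print("lid z",len(l),l.mean(0),np.linalg.svd(l-l.mean(0),full_matrices=False)[2][2])
st()
E
```

```text
time_s: 16.8
ee_pos: [0.5162, 0.1885, 0.3629]
eef_rot: [1.015, 1.322, -1.009]
ft_force: [-0.4, 0.4, -0.0]
gripper_width: 0.0601
key 739 [0.518 0.187 0.193] mid [0.516 0.187 0.185] zmax 0.19831364527643247 dir [-1.     0.012] len 0.06067966631647531 0.016367625269670838 rect ((516.4630737304688, 186.67294311523438), (15.8736572265625, 60.746910095214844), 83.9259262084961)
lid z 14391 [0.52  0.187 0.153] [-0.     0.001  1.   ]
key 119 [0.525 0.186 0.187] mid [0.518 0.187 0.185] zmax 0.19813734187682197 dir [1.   0.03] len 0.06451753008218142 0.013213875701369532 rect ((517.8111572265625, 187.25660705566406), (12.406342506408691, 64.52796173095703), 89.59185791015625)
lid z 1571 [0.528 0.184 0.152] [ 0.014 -0.     1.   ]
key 45 [0.51  0.183 0.19 ] mid [0.509 0.184 0.186] zmax 0.19997712483983807 dir [-1.   -0.01] len 0.04423029243812021 0.0063681014097955735 rect ((509.2370300292969, 184.0118865966797), (44.22526168823242, 6.342416286468506), 1.4413161277770996)
lid z 979 [0.511 0.16  0.153] [-0.001  0.006  1.   ]
t 16.95 p [0.517 0.185 0.361] q [ 0.141  0.311  1.476 -0.001  1.355  1.451] F [ 0.964  0.278 -0.033] w 0.0604
[[-0.001  0.966  0.258]
 [-0.001  0.258 -0.966]
 [-1.    -0.001  0.   ]]
```

View pics/key.png

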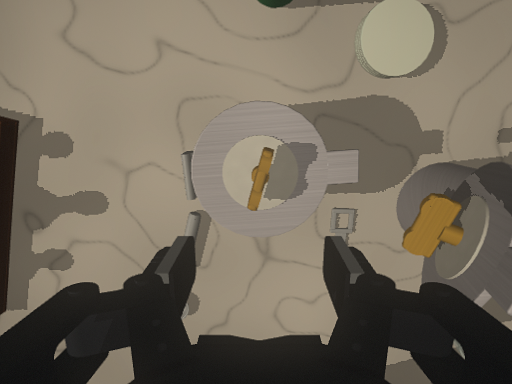

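The lid is flat and shut: its normal is vertical and its face is at z 0.153. The brass key at (261,178) px lies along world x with its centre at (0.517, 0.187). Clockwise means q6 rising, so I'll first turn back 165° (q6 to about -1.43). That leaves room for all 3.6 rad in one grip.

```bash
python3 -m crank '[{"x":0,"y":0,"z":0,"rx":-8.25,"ry":0,"rz":0},{"x":0,"y":0,"z":0,"rx":-8.25,"ry":0,"rz":0},{"x":0,"y":0,"z":0,"rx":-8.25,"ry":0,"rz":0},{"x":0,"y":0,"z":0,"rx":-8.25,"ry":0,"rz":0},{"x":0,"y":0,"z":0,"rx":-8.25,"ry":0,"rz":0},{"x":0,"y":0,"z":0,"rx":-8.25,"ry":0,"rz":0},{"x":0,"y":0,"z":0,"rx":-8.25,"ry":0,"rz":0},{"x":0,"y":0,"z":0,"rx":-8.25,"ry":0,"rz":0},{"x":0,"y":0,"z":0,"rx":-8.25,"ry":0,"rz":0},{"x":0,"y":0,"z":0,"rx":-8.25,"ry":0,"rz":0}]'
python3 -m crank '[{"x":0,"y":0,"z":0,"rx":-8.25,"ry":0,"rz":0},{"x":0,"y":0,"z":0,"rx":-8.25,"ry":0,"rz":0},{"x":0,"y":0,"z":0,"rx":-8.25,"ry":0,"rz":0},{"x":0,"y":0,"z":0,"rx":-8.25,"ry":0,"rz":0},{"x":0,"y":0,"z":0,"rx":-8.25,"ry":0,"rz":0},{"x":0,"y":0,"z":0,"rx":-8.25,"ry":0,"rz":0},{"x":0,"y":0,"z":0,"rx":-8.25,"ry":0,"rz":0},{"x":0,"y":0,"z":0,"rx":-8.25,"ry":0,"rz":0},{"x":0,"y":0,"z":0,"rx":-8.25,"ry":0,"rz":0},{"x":0,"y":0,"z":0,"rx":-8.25,"ry":0,"rz":0}]'
python3 -m crank '[{"x":0,"y":0,"z":0,"rx":0,"ry":0,"rz":0},{"x":0,"y":0,"z":0,"rx":0,"ry":0,"rz":0}]'
python3 - <<'E'
from d import *
p=read_camera("wrist");W=cloud(p)
k=inbox(W,[.46,.13,.186],[.575,.245,.205])
print(len(k),(k.min(0)+k.max(0))/2,cv2.minAreaRect((k[:,:2]*1000).astype(np.float32)))
to((.517,.187,.18))
E
```

```text
time_s: 17.95
ee_pos: [0.5176, 0.1843, 0.3601]
eef_rot: [-0.106, 1.57, 0.105]
ft_force: [0.5, -0.5, 0.8]
gripper_width: 0.0597
time_s: 18.95
ee_pos: [0.5175, 0.1843, 0.3601]
eef_rot: [-1.211, 1.21, 1.213]
ft_force: [-0.1, 0.1, 0.1]
gripper_width: 0.0599
time_s: 19.15
ee_pos: [0.5174, 0.1848, 0.3606]
eef_rot: [-1.205, 1.213, 1.206]
ft_force: [-0.2, -0.6, -0.8]
gripper_width: 0.0597
682 [0.516 0.186 0.192] ((515.5590209960938, 186.25804138183594), (9.452861785888672, 60.381065368652344), 89.56767272949219)
t 19.2 p [0.517 0.185 0.361] q [ 0.14   0.312  1.475 -0.     1.356 -1.426] F [ 0.083 -0.396 -0.174] w 0.0597
[[-0.001 -1.     0.005]
 [-0.     0.005  1.   ]
 [-1.     0.001 -0.   ]]
to (0.517, 0.187, 0.18) tool [0.181 0.    0.002] rows 5 each [0.036 0.    0.   ]
```

```bash
python3 -m crank '[{"x":0.04,"y":0.001,"z":0.002,"rx":0,"ry":0,"rz":0},{"x":0.04,"y":0,"z":0,"rx":0,"ry":0,"rz":0},{"x":0.04,"y":0,"z":0,"rx":0,"ry":0,"rz":0},{"x":0.035,"y":0,"z":0,"rx":0,"ry":0,"rz":0},{"x":0.025,"y":0,"z":0,"rx":0,"ry":0,"rz":0},{"x":0,"y":0,"z":0,"rx":0,"ry":0,"rz":0},{"x":0,"y":0,"z":0,"rx":0,"ry":0,"rz":0}]'
python3 -m crank '[{"x":0,"y":0,"z":0,"rx":0,"ry":0,"rz":0},{"x":0,"y":0,"z":0,"rx":0,"ry":0,"rz":0},{"x":0,"y":0,"z":0,"rx":0,"ry":0,"rz":0},{"x":0,"y":0,"z":0,"rx":0,"ry":0,"rz":0},{"x":0,"y":0,"z":0,"rx":0,"ry":0,"rz":0},{"x":0,"y":0,"z":0,"rx":0,"ry":0,"rz":0}]' 0 70
python3 -m crank '[{"x":0,"y":0,"z":0,"rx":6,"ry":0,"rz":0},{"x":0,"y":0,"z":0,"rx":6,"ry":0,"rz":0},{"x":0,"y":0,"z":0,"rx":6,"ry":0,"rz":0},{"x":0,"y":0,"z":0,"rx":6,"ry":0,"rz":0},{"x":0,"y":0,"z":0,"rx":6,"ry":0,"rz":0}]'
python3 -c "
from d import *
s,R=st();print(s['ft_torque'])"
```

```text
time_s: 19.9
ee_pos: [0.5166, 0.1876, 0.1814]
eef_rot: [-1.207, 1.21, 1.208]
ft_force: [0.6, 0.2, 1.3]
gripper_width: 0.06
time_s: 20.5
ee_pos: [0.5171, 0.1878, 0.183]
eef_rot: [-1.21, 1.207, 1.206]
ft_force: [-1.5, -0.3, 5.8]
gripper_width: 0.0136
time_s: 21.0
ee_pos: [0.517, 0.1874, 0.183]
eef_rot: [-0.813, 1.412, 0.81]
ft_force: [-0.9, -0.7, 5.4]
gripper_width: 0.0137
t 21.0 p [0.517 0.187 0.183] q [ 0.145  0.517  1.69  -0.001  0.932 -0.897] F [-0.858 -0.691  5.437] w 0.0137
[[ 0.003 -0.864  0.504]
 [-0.001  0.504  0.864]
 [-1.    -0.003  0.001]]
[-0.231  0.195  0.045]
```

The grip width of 13.6 mm (the wing is 10 mm) and the 5 N upward force suggest the tips are touching the stem. I'll open, rise and check whether the key turned.

```bash
python3 -m crank '[{"x":0,"y":0,"z":0,"rx":0,"ry":0,"rz":0},{"x":0,"y":0,"z":0,"rx":0,"ry":0,"rz":0},{"x":0,"y":0,"z":0,"rx":0,"ry":0,"rz":0},{"x":0,"y":0,"z":0,"rx":0,"ry":0,"rz":0},{"x":-0.04,"y":0,"z":0,"rx":0,"ry":0,"rz":0},{"x":-0.04,"y":0,"z":0,"rx":0,"ry":0,"rz":0},{"x":-0.04,"y":0,"z":0,"rx":0,"ry":0,"rz":0},{"x":0,"y":0,"z":0,"rx":0,"ry":0,"rz":0},{"x":0,"y":0,"z":0,"rx":0,"ry":0,"rz":0}]' 0.06
python3 - <<'E'
from d import *
p=read_camera("wrist");W=cloud(p);cv2.imwrite("pics/key2.png",p["image"])
k=inbox(W,[.46,.13,.18],[.575,.245,.205])
v=np.linalg.svd(k-k.mean(0),full_matrices=False)[2]
print(len(k),(k.min(0)+k.max(0))/2,k[:,2].max(),cv2.minAreaRect((k[:,:2]*1000).astype(np.float32)),v[0],"yaw deg",np.degrees(np.arctan2(v[0][1],v[0][0])))
l=inbox(W,[.44,.11,.14],[.6,.26,.165]);print("lid",l.mean(0),np.linalg.svd(l-l.mean(0),full_matrices=False)[2][2])
s,R=st();print("tool y yaw",np.degrees(np.arctan2(R[1,1],R[0,1])))
E
```

```text
time_s: 21.9
ee_pos: [0.5164, 0.1878, 0.3021]
eef_rot: [-0.815, 1.411, 0.814]
ft_force: [-0.7, -0.6, -0.4]
gripper_width: 0.0599
1042 [0.514 0.187 0.19 ] 0.19789757137709488 ((515.0187377929688, 186.69940185546875), (9.790221214294434, 60.38018798828125), 59.58180236816406) [ 0.857 -0.513  0.042] yaw deg -30.89590625583165
lid [0.512 0.189 0.153] [-0.003  0.003  1.   ]
t 21.95 p [0.516 0.188 0.301] q [ 0.145  0.367  1.563  0.     1.213 -0.901] F [-0.004  0.014  0.191] w 0.06
[[-0.001 -0.866  0.501]
 [-0.     0.501  0.866]
 [-1.     0.001 -0.001]]
tool y yaw 149.96388753047074
```

The key turned 30° with the gripper, so the grip works. I'll regrip 5 mm higher and wind on.

```bash
python3 -m crank '[{"x":0.04,"y":0,"z":0,"rx":0,"ry":0,"rz":0},{"x":0.04,"y":0,"z":0,"rx":0,"ry":0,"rz":0},{"x":0.033,"y":0,"z":0,"rx":0,"ry":0,"rz":0},{"x":0,"y":0,"z":0,"rx":0,"ry":0,"rz":0}]'
python3 -m crank '[{"x":0,"y":0,"z":0,"rx":0,"ry":0,"rz":0},{"x":0,"y":0,"z":0,"rx":0,"ry":0,"rz":0},{"x":0,"y":0,"z":0,"rx":0,"ry":0,"rz":0},{"x":0,"y":0,"z":0,"rx":0,"ry":0,"rz":0},{"x":0,"y":0,"z":0,"rx":0,"ry":0,"rz":0},{"x":0,"y":0,"z":0,"rx":0,"ry":0,"rz":0}]' 0 70
python3 -m crank '[{"x":0,"y":0,"z":0,"rx":7,"ry":0,"rz":0},{"x":0,"y":0,"z":0,"rx":7,"ry":0,"rz":0},{"x":0,"y":0,"z":0,"rx":7,"ry":0,"rz":0},{"x":0,"y":0,"z":0,"rx":7,"ry":0,"rz":0},{"x":0,"y":0,"z":0,"rx":7,"ry":0,"rz":0},{"x":0,"y":0,"z":0,"rx":7,"ry":0,"rz":0},{"x":0,"y":0,"z":0,"rx":7,"ry":0,"rz":0},{"x":0,"y":0,"z":0,"rx":7,"ry":0,"rz":0},{"x":0,"y":0,"z":0,"rx":7,"ry":0,"rz":0},{"x":0,"y":0,"z":0,"rx":7,"ry":0,"rz":0}]'
python3 -c "
from d import *
s,R=st();print(s['ft_torque'])"
```

```text
time_s: 22.35
ee_pos: [0.5113, 0.1868, 0.1823]
eef_rot: [-0.812, 1.427, 0.821]
ft_force: [-1.1, 0.2, 1.4]
gripper_width: 0.0599
time_s: 22.95
ee_pos: [0.5171, 0.1874, 0.1904]
eef_rot: [-0.816, 1.41, 0.813]
ft_force: [-0.6, -1.4, 6.1]
gripper_width: 0.0091
time_s: 23.95
ee_pos: [0.5161, 0.1868, 0.1904]
eef_rot: [0.139, 1.565, -0.142]
ft_force: [-3.3, -3.2, 7.4]
gripper_width: 0.0086
t 23.95 p [0.516 0.187 0.19 ] q [ 0.145  0.506  1.685 -0.002  0.95   0.325] F [-3.336 -3.218  7.363] w 0.0086
[[ 0.001  0.178  0.984]
 [-0.002  0.984 -0.178]
 [-1.    -0.002  0.001]]
[-0.574  0.598  0.067]
```

```bash
python3 -m crank '[{"x":0,"y":0,"z":0,"rx":7,"ry":0,"rz":0},{"x":0,"y":0,"z":0,"rx":7,"ry":0,"rz":0},{"x":0,"y":0,"z":0,"rx":7,"ry":0,"rz":0},{"x":0,"y":0,"z":0,"rx":7,"ry":0,"rz":0},{"x":0,"y":0,"z":0,"rx":7,"ry":0,"rz":0},{"x":0,"y":0,"z":0,"rx":7,"ry":0,"rz":0},{"x":0,"y":0,"z":0,"rx":7,"ry":0,"rz":0},{"x":0,"y":0,"z":0,"rx":7,"ry":0,"rz":0},{"x":0,"y":0,"z":0,"rx":7,"ry":0,"rz":0},{"x":0,"y":0,"z":0,"rx":7,"ry":0,"rz":0}]'
python3 -m crank '[{"x":0,"y":0,"z":0,"rx":6,"ry":0,"rz":0},{"x":0,"y":0,"z":0,"rx":6,"ry":0,"rz":0},{"x":0,"y":0,"z":0,"rx":6,"ry":0,"rz":0},{"x":0,"y":0,"z":0,"rx":6,"ry":0,"rz":0},{"x":0,"y":0,"z":0,"rx":6,"ry":0,"rz":0},{"x":0,"y":0,"z":0,"rx":0,"ry":0,"rz":0}]'
python3 -c "
from d import *
s,R=st();print(s['ft_torque'],'tool y yaw',np.degrees(np.arctan2(R[1,1],R[0,1])))"
```

```text
time_s: 24.95
ee_pos: [0.5151, 0.1876, 0.1904]
eef_rot: [1.083, 1.285, -1.084]
ft_force: [-4.2, -1.5, 9.3]
gripper_width: 0.0086
time_s: 25.55
ee_pos: [0.515, 0.1879, 0.1906]
eef_rot: [1.45, 1.028, -1.453]
ft_force: [-5.3, 0.7, 9.9]
gripper_width: 0.0089
t 25.55 p [0.515 0.188 0.191] q [ 0.148  0.505  1.685 -0.004  0.952  2.057] F [-5.258  0.721  9.941] w 0.0089
[[-0.     0.944 -0.329]
 [-0.003 -0.329 -0.944]
 [-1.     0.001  0.003]]
[0.274 0.952 3.334] tool y yaw -19.232407709927692
```

```bash
python3 -m crank '[{"x":0,"y":0,"z":0,"rx":3,"ry":0,"rz":0},{"x":0,"y":0,"z":0,"rx":2,"ry":0,"rz":0},{"x":0,"y":0,"z":0,"rx":0,"ry":0,"rz":0},{"x":0,"y":0,"z":0,"rx":0,"ry":0,"rz":0}]'
python3 -c "
from d import *
s,R=st();print(s['ft_torque'],'tool y yaw',np.degrees(np.arctan2(R[1,1],R[0,1])))"
python3 -m crank '[{"x":0,"y":0,"z":0,"rx":0,"ry":0,"rz":0},{"x":0,"y":0,"z":0,"rx":0,"ry":0,"rz":0},{"x":0,"y":0,"z":0,"rx":0,"ry":0,"rz":0},{"x":0,"y":0,"z":0,"rx":0,"ry":0,"rz":0},{"x":-0.04,"y":0,"z":0,"rx":0,"ry":0,"rz":0},{"x":-0.04,"y":0,"z":0,"rx":0,"ry":0,"rz":0},{"x":-0.04,"y":0,"z":0,"rx":0,"ry":0,"rz":0},{"x":-0.03,"y":0,"z":0,"rx":0,"ry":0,"rz":0},{"x":0,"y":0,"z":0,"rx":0,"ry":0,"rz":0},{"x":0,"y":0,"z":0,"rx":0,"ry":0,"rz":0}]' 0.06
python3 - <<'E'
from d import *
p=read_camera("wrist");W=cloud(p);cv2.imwrite("pics/key3.png",p["image"])
k=inbox(W,[.46,.13,.186],[.575,.245,.205])
v=np.linalg.svd(k-k.mean(0),full_matrices=False)[2]
print(len(k),(k.min(0)+k.max(0))/2,cv2.minAreaRect((k[:,:2]*1000).astype(np.float32)),"yaw deg",np.degrees(np.arctan2(v[0][1],v[0][0])))
l=inbox(W,[.44,.11,.14],[.6,.26,.165]);print("lid",l.mean(0),np.linalg.svd(l-l.mean(0),full_matrices=False)[2][2])
st()
E
```

```text
time_s: 25.95
ee_pos: [0.515, 0.188, 0.1907]
eef_rot: [1.505, 0.979, -1.509]
ft_force: [-5.3, 1.3, 10.3]
gripper_width: 0.0087
t 25.95 p [0.515 0.188 0.191] q [ 0.149  0.505  1.685 -0.006  0.952  2.138] F [-5.283  1.3   10.323] w 0.0087
[[ 0.     0.915 -0.403]
 [-0.005 -0.403 -0.915]
 [-1.     0.002  0.004]]
[0.44  0.941 4.503] tool y yaw -23.79381098003181
time_s: 26.95
ee_pos: [0.5163, 0.1875, 0.3386]
eef_rot: [1.525, 0.969, -1.523]
ft_force: [-1.0, 0.4, -1.1]
gripper_width: 0.0601
814 [0.516 0.187 0.192] ((516.3602905273438, 187.0452880859375), (10.142647743225098, 60.30717849731445), 82.65187072753906) yaw deg 172.83293140375946
lid [0.52  0.184 0.153] [-0.001  0.002  1.   ]
t 27.0 p [0.516 0.187 0.337] q [0.145 0.331 1.512 0.    1.301 2.154] F [ 0.113 -0.06  -0.679] w 0.0601
[[-0.002  0.906 -0.424]
 [-0.    -0.424 -0.906]
 [-1.    -0.002  0.001]]
```

View pics/key3.png

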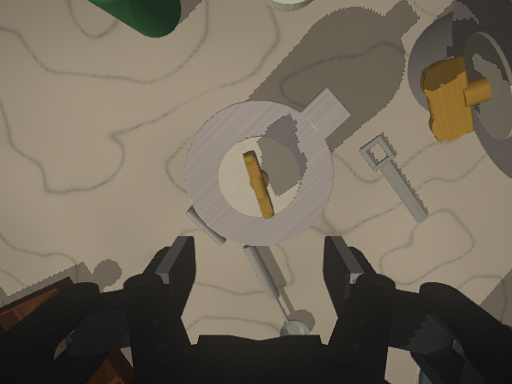

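The wing ended at -7°, while the gripper commanded -24° under 4.5 Nm. That suggests the stop is at -7° and the key didn't start at exactly 0. I'll confirm with a fresh aligned grip and a short extra turn.

```bash
python3 -m crank '[{"x":0.04,"y":0,"z":0,"rx":-6,"ry":0,"rz":0},{"x":0.04,"y":0,"z":0,"rx":-6,"ry":0,"rz":0},{"x":0.04,"y":0,"z":0,"rx":-6,"ry":0,"rz":0},{"x":0.027,"y":0,"z":0,"rx":0,"ry":0,"rz":0},{"x":0,"y":0,"z":0,"rx":0,"ry":0,"rz":0},{"x":0,"y":0,"z":0,"rx":0,"ry":0,"rz":0}]'
python3 -m crank '[{"x":0,"y":0,"z":0,"rx":0,"ry":0,"rz":0},{"x":0,"y":0,"z":0,"rx":0,"ry":0,"rz":0},{"x":0,"y":0,"z":0,"rx":0,"ry":0,"rz":0},{"x":0,"y":0,"z":0,"rx":0,"ry":0,"rz":0},{"x":0,"y":0,"z":0,"rx":0,"ry":0,"rz":0},{"x":0,"y":0,"z":0,"rx":0,"ry":0,"rz":0}]' 0 100
python3 -c "
from d import *
s,R=st();print(s['ft_torque'],'tool y yaw',np.degrees(np.arctan2(R[1,1],R[0,1])))"
python3 -m crank '[{"x":0,"y":0,"z":0,"rx":3,"ry":0,"rz":0},{"x":0,"y":0,"z":0,"rx":3,"ry":0,"rz":0},{"x":0,"y":0,"z":0,"rx":3,"ry":0,"rz":0},{"x":0,"y":0,"z":0,"rx":3,"ry":0,"rz":0},{"x":0,"y":0,"z":0,"rx":0,"ry":0,"rz":0}]'
python3 -c "
from d import *
s,R=st();print(s['ft_torque'],'tool y yaw',np.degrees(np.arctan2(R[1,1],R[0,1])))"
```

```text
time_s: 27.6
ee_pos: [0.5156, 0.1875, 0.1902]
eef_rot: [1.298, 1.15, -1.302]
ft_force: [0.4, 0.7, -0.1]
gripper_width: 0.0601
time_s: 28.2
ee_pos: [0.5169, 0.1878, 0.1926]
eef_rot: [1.301, 1.147, -1.298]
ft_force: [-0.9, -0.0, 5.6]
gripper_width: 0.0077
t 28.2 p [0.517 0.188 0.193] q [ 0.145  0.503  1.682 -0.     0.954  1.839] F [-0.932 -0.015  5.646] w 0.0077
[[ 0.002  0.992 -0.123]
 [ 0.    -0.123 -0.992]
 [-1.     0.002 -0.001]]
[-0.064  0.119 -0.016] tool y yaw -7.059603562007532
time_s: 28.7
ee_pos: [0.5168, 0.1877, 0.1927]
eef_rot: [1.439, 1.037, -1.438]
ft_force: [-1.2, 1.0, 6.8]
gripper_width: 0.0076
t 28.7 p [0.517 0.188 0.193] q [ 0.147  0.503  1.681 -0.005  0.954  2.039] F [-1.165  0.997  6.75 ] w 0.0076
[[ 0.003  0.95  -0.313]
 [-0.004 -0.313 -0.95 ]
 [-1.     0.004  0.002]]
[0.234 0.217 3.215] tool y yaw -18.213917110513407
```

```bash
python3 -m crank '[{"x":0,"y":0,"z":0,"rx":0,"ry":0,"rz":0},{"x":0,"y":0,"z":0,"rx":0,"ry":0,"rz":0},{"x":0,"y":0,"z":0,"rx":0,"ry":0,"rz":0},{"x":0,"y":0,"z":0,"rx":0,"ry":0,"rz":0},{"x":-0.04,"y":0,"z":0,"rx":0,"ry":0,"rz":0},{"x":-0.04,"y":0,"z":0,"rx":0,"ry":0,"rz":0},{"x":-0.04,"y":0,"z":0,"rx":0,"ry":0,"rz":0},{"x":-0.04,"y":0,"z":0,"rx":0,"ry":0,"rz":0},{"x":0,"y":0,"z":0,"rx":0,"ry":0,"rz":0},{"x":0,"y":0,"z":0,"rx":0,"ry":0,"rz":0}]' 0.06
python3 - <<'E'
from d import *
p=read_camera("wrist");W=cloud(p)
k=inbox(W,[.46,.13,.186],[.575,.245,.205])
v=np.linalg.svd(k-k.mean(0),full_matrices=False)[2]
print(len(k),"rect",cv2.minAreaRect((k[:,:2]*1000).astype(np.float32)),"yaw",np.degrees(np.arctan2(v[0][1],v[0][0])))
l=inbox(W,[.44,.11,.14],[.6,.26,.165]);print("lid",l.mean(0),np.linalg.svd(l-l.mean(0),full_matrices=False)[2][2])
# key on the occupied lid: wing direction, as it was at start
p=read_camera("scene");W=cloud(p)
for q in ["green_bottle","corkscrew","opener","coasters","jigger","glass","spoon"]:
    for s in silhouettes(p,q)[:1]:
        w=W[s["region"]];w=w[~np.isnan(w[:,0])];print(q,np.median(w,0))
st()
E
```

```text
time_s: 29.7
ee_pos: [0.5165, 0.1876, 0.3521]
eef_rot: [1.452, 1.032, -1.448]
ft_force: [-0.2, -0.1, -0.7]
gripper_width: 0.0601
721 rect ((516.484619140625, 186.88795471191406), (9.955124855041504, 60.01641082763672), 82.65962982177734) yaw 172.79223628955063
lid [0.52  0.184 0.153] [-0. -0.  1.]
green_bottle [0.768 0.219 0.139]
corkscrew [ 0.706 -0.335  0.076]
opener [0.429 0.025 0.006]
coasters [0.726 0.052 0.031]
jigger [ 0.703 -0.188  0.045]
glass [ 0.364 -0.208  0.063]
spoon [0.223 0.265 0.005]
t 30.15 p [0.516 0.188 0.351] q [0.145 0.32  1.491 0.    1.332 2.049] F [-0.662  0.826 -0.07 ] w 0.0599
[[-0.001  0.945 -0.327]
 [-0.    -0.327 -0.945]
 [-1.    -0.001  0.001]]
```

```bash
python3 -c "
from station import *
print(finish_job())"
```

```text
the job is handed in; nothing more can be done
None
```

I set the loose shaker down upright in the empty bucket, shut that bucket's lid and wound its key clockwise to the stop. I handed the job in at about 30 s of the 72 s allowed; it reports no verdict.

**Last checks:**
- **Shaker:** After release the wrist camera showed it upright at the bucket centre, with its cap top at 0.132 m, as expected. I could not see it again once the lid was shut.
- **Lid:** It is flat, with its face at z 0.153 m against an expected 0.152 m.
- **Key:** It turned 187° (3.26 rad) from where I first saw it on the shut lid, which alone is just under the 3.3 rad needed. I take it to be at the stop. Gripping it afresh and turning about 11° further gave 3.2 Nm, against under 0.1 Nm while it turned freely, and the wing did not move. That means it started at about 0.3 rad, which I did not measure separately.
- **Bystanders:** All seven are within 5 mm of where they were at the start.
- **Other bucket:** I did not touch it and the late pictures show its lid still open. I did not re-measure its shaker, lid or key.

**What went wrong on the way:**
- The first move command was refused and I resent it in full form.
- The lid briefly pushed back with about 50 N as it swung over, well under the 120 N wrist limit. I took it to be on the fingers, since the 40 N limit covers only the arm and the gripper's body, but I did not check what made contact.
- The first grip on the key sat too low on its stem, so I regripped higher.

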